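# Snap the burnisher's eye into the snap hook

### The arm

A 6-joint arm with a two-finger parallel gripper is mounted at the origin on a cart in front of the work surface, level with it; the furniture and walls round the work are solid. World frame = base frame: x ahead of the robot, y to its left, z up, the work surface at z = 0. Lengths are in m, angles in rad, forces in N, time in s.
With the tool pointing down it reaches from about 0.3 to 0.775 m from the base axis. Payload 14.6 kg.
Tool frame: the origin (TCP) lies at the very end of the fingers, on their centre line; the grasp point (between the pads) lies 19 mm behind it; z points along the fingers, y is the line along which they close (so a half turn about z gives the same grasp; the last joint's range is limited). The gripper opens to 94 mm and grips with 3 to 60 N. Pads are 16 mm wide; open, the fingers measure 119 mm over their backs; the gripper's body (75 mm by 177 mm) begins 78 mm behind the grasp point.
Start: joints at [1.23, 0.3, 1.521, -0, 1.321, -0.067], TCP at [0.149, 0.53, 0.205] pointing down, gripper open.
Joint ranges: [-3.03, 3.03], [-0.79, 2.21], [0.23, 2.52], [-1.04, 4.18], [0, 3.07], [-2.55, 2.55]. Speed limits (rad/s): [2.22, 2.22, 2.57, 3.14, 3.14, 3.14].

### API

Orientations are given as a unit quaternion [x, y, z, w].
In Python, from cell import * gives the robot as it stands.
- The arm moves only by the tool carry_out, never from a script. Its argument "rows" is a list of rows, each an object with "linear": the shift along the tool's x, y, z in m, a list of three; "spin": the turn about the tool's z in degrees; "gripper": the finger opening in m, from 0 to 0.094. In form: [{"linear": [dx, dy, dz], "spin": spin, "gripper": gripper}, ...]. A call has 1 to 20 rows; each row is the pose to reach, as a shift and turn from the pose commanded when the call began, along the tool's axes at that moment; what a row does not reach only later rows make up. A row lasts 1/10 s, in which the tool goes at most 50 mm and 8.59 degrees, less where a joint would pass 70% of its speed; a pose out of reach is approached as far as the arm can. A call with a gripper value outside its range is refused whole. The fingers move at their own pace and stop on an object; "newtons" is the grip in N (left out, the last holds). Time passes only in rows, so rows that repeat a pose let the fingers close. It gives the time, the measured TCP pose, the force, the opening and the grip force at its end, in the units of the state.
- get_obs(): the state, without advancing time (a new reading comes with each control period).
- camera(name): name is "side" or "top"; returns a dict with "pixels" (400x640x3 uint8, red, green, blue), "depth" (400x640 float32, m along the optical axis (not along the pixel's ray), 0 where there is no reading), "fov_y" (degrees; the focal length in pixels is half the picture's height over the tangent of half this angle, whatever the lens; pixels are square), "cx", "cy" (the principal point, pixels), "xyz" and "attitude" of the camera in the world. Camera axes: x right, y up, looking along -z (the intrinsics and any distortion apply to the point x, -y, -z); pixel columns grow to the right and rows downward; lengths in m; the calibration is good to about 2 mm. A picture is of the moment at which its call begins.
- hand_in(): hands the job in; it is judged then, once.
The state is a dict: "time_s": time; "q": joint angles; "joint_vel": joint speeds; "joint_torque": joint torques, N m; "tool_pos": TCP position; "tool_rot": TCP orientation; "ft_force": force on the tool from outside, world axes, zero at the start; "moment": the same for the moment, N m; "opening": finger opening in m; "grasp_force": force on a finger pad.
Only numpy, scipy, OpenCV 4.12 (cv2) and the standard library are available. Lean on these libraries where they do the work, as an engineer would, in place of code of your own. Each camera call takes 0.05 s, during which the arm holds its last target. There are 200 camera calls.

### The job

Hang the wooden edge burnisher on the snap hook: push its steel eye down against the sprung gate until it snaps inside and sits at the bottom of the hook with the gate shut above it, then, still holding it, give a light upward tug to feel that the gate keeps it, and let go so that it hangs there still. Go gently, for the hook must never feel more than 12 N; work it with the eye only, not with the gripper, and leave the other things on the bench where they are.

Things in the scene. Friction and masses are not known exactly. Their poses are not given: they have to be found in the camera images.
- grip (a point): Grip point of the edge burnisher, a loose wooden block (about 80 g), 64 long, 26 wide, 30 mm high, lying flat on the thin cutting mat, with a steel eye on one end. The point is the middle of its smooth part (44 mm long), half-way up (15 mm above the underside). x axis: along the block towards the eye; y: across its 26 mm width; z up. Two grooves lie behind the smooth part.
- eye_rim (a point): Middle of the bar of the burnisher's eye at its far side, 60 mm from the grip point along x, same height and axes. The eye is a ring of 6 mm steel bar, hole 26 mm, outer diameter 38 mm, lying in the plane of the block's length and width; its centre is 44 mm from the grip point.
- burnisher: The whole burnisher. Origin under the block, 8 mm behind the grip point; x axis towards the eye.
- stand: Steel stand bolted to the bench, carrying the snap hook. Origin on the bench straight below the hook's bend (free space there); x from the hook to the post, z up. Post 16 mm thick, 210 mm high, at x = 115 mm, on a flange 80x90x10 mm. A collar clamped on it holds a level arm, 46 mm above HEIGHT, that runs to the hook's spine. HEIGHT differs from day to day, see hook_foot.
- hook_foot (a point): Same place as the stand's origin, for the hook: upright loop of 8 mm wire in the x-z plane. HEIGHT = wire centre at its lowest point = 118 to 136 mm above here, NOT reported: feel or look for it. Mm, z over HEIGHT: nose (free end) at x = -17, round end topping at z = 53; spine at x = 17, up to 81; bend of inner radius 13 between. The gate shuts the mouth above.
- gate (a joint): Sprung gate, 5 mm bar 35 mm long, pivot at the spine (x = 13, z = 73 mm over HEIGHT), tip behind the nose (x = -10, z = 47). 0 rad shut, grows as the tip swings inwards (to 0.6), springs back (0.09 N m shut, plus 0.15 N m/rad), cannot swing outwards. Keep the eye level, nose through its hole, far bar at x about -8, and push straight down.
- gate_foot (a point): Point on the bench below the middle of the mouth (x = -8 mm of the stand). Heights of the eye's far bar over HEIGHT, mm, at this x: about 55 on the shut gate; gate opens 0.2 to 0.3 rad at 2 to 7 N (at x = -10 the bar also wedges on the nose: ease it off); below about 41 the gate shuts over it, and from below it stops rigidly at about 41 against the shut gate; it meets the bend at 7 to 17. The hook and stand do not give.
- spool: Bystander: standing thread spool, 38 mm wide, 55 mm high; origin under it.
- wax: Bystander: block of beeswax, 37x53x20 mm; origin under it.
- slicker: Bystander: turned wooden edge slicker lying on the mat, 118 mm long (along its y), 26 mm thick; origin under it.
There are look-alikes about, which are no part of the job. Leave any blue look-alike of the burnisher alone.

How it is judged:
By the outcome, as a careful person would: the job done as asked, in the order asked, and still so for the second after the job is handed in, with the robot touching nothing.
It also fails if it takes over 64 s, if anything falls off the work surface, if the arm or the gripper's body presses on something with over 40 N, if the wrist force passes 120 N, or if a joint passes its speed limit or range.

## Working session

There is one attempt and no reset: what is moved stays moved. The work goes in short steps, Python scripts to look and compute and a tool call to move; the robot and the scene stay as the last step left them, time stands still between calls to the robot, and variables do not carry over. Pictures are saved under pics/ and viewed, at most 10 in all, crops included, and the job is handed in when it is done.

Besides the shell and the picture viewer there is one more tool, called after "Call:" by a JSON object that holds its "op" and its "data", one argument or row to a line. carry_out: Moves the arm, as the interface text tells. Its arguments: {"type":"object","properties":{"rows":{"type":"array"},"newtons":{"type":"number"}},"required":["rows"]}

```bash
mkdir -p pics; cat > h.py <<'E'
from cell import *
import numpy as np, cv2
from scipy.spatial.transform import Rotation as R
def grab(n):
    c=camera(n); np.savez(f'/tmp/{n}.npz',**{k:np.array(v) for k,v in c.items()}); return c
def load(n): return dict(np.load(f'/tmp/{n}.npz'))
def cloud(c):
    h,w=c['depth'].shape; f=h/2/np.tan(np.radians(float(c['fov_y']))/2)
    v,u=np.mgrid[:h,:w]; d=c['depth']
    p=np.stack([(u-c['cx'])/f*d,-(v-c['cy'])/f*d,-d],-1)
    a=np.array(c['attitude']); r=a if a.shape==(3,3) else R.from_quat(a).as_matrix()
    return p@r.T+np.array(c['xyz'])
def save(n,im): cv2.imwrite(f'pics/{n}.png',im[...,::-1])
E
python3 - <<'E'
from h import *
print(get_obs())
for n in('top','side'):
    c=grab(n); save(n+'1',c['pixels']); print(n,{k:v for k,v in c.items() if k not in('pixels','depth')})
E
```

```text
{'time_s': 0.0, 'q': array([ 1.23037595e+00,  3.00489709e-01,  1.52159772e+00, -6.57123350e-06,
        1.32071579e+00, -6.65824447e-02]), 'joint_vel': array([ 0.00094   ,  0.00115657, -0.00092823, -0.00143365, -0.0015234 ,
       -0.00021277]), 'joint_torque': array([ 4.98035715e-04, -5.31775725e+01, -3.52765381e+01,  7.09727174e-02,
        2.41203932e-02, -4.43341730e-05]), 'tool_pos': array([0.14863881, 0.52924875, 0.20486909]), 'tool_rot': array([ 1.36490735e-01,  9.90641162e-01, -5.93436913e-04, -1.19210432e-04]), 'ft_force': array([-0.7212971 ,  0.00924494,  0.06858811]), 'moment': array([-0.01075126, -0.0240521 ,  0.0015496 ]), 'grasp_force': 0.0, 'opening': 0.09417588161126879}
top {'fov_y': 51.148201295659, 'cx': 317.5137353977953, 'cy': 195.00367154519037, 'xyz': array([0.39035929, 0.06991526, 0.96457598]), 'attitude': array([-0.0699882 ,  0.06361234,  0.71204846, -0.69573135])}
side {'fov_y': 55.686822088822495, 'cx': 318.69500341482103, 'cy': 201.7004166196705, 'xyz': array([ 0.42393963, -0.63502158,  0.58580658]), 'attitude': array([ 0.47072449, -0.04001329, -0.06624354,  0.8788795 ])}
```

View pics/top1.png

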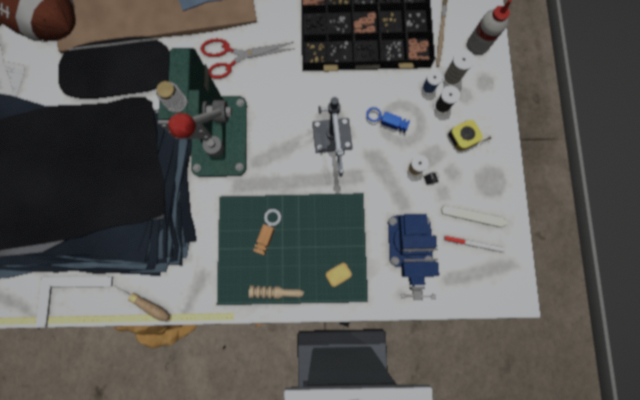

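View pics/side1.png

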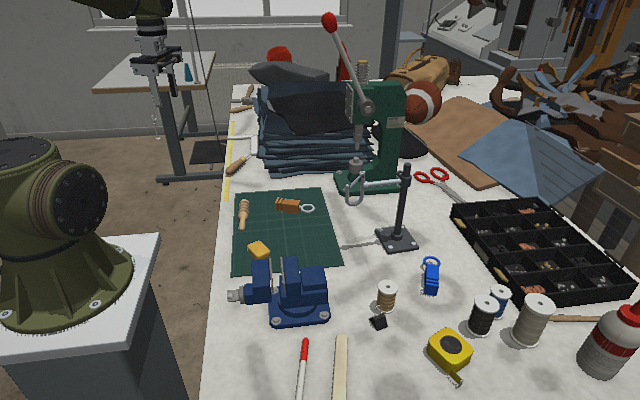

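The top view shows what could be taken for the burnisher:
- Orange wooden block with a steel eye, about (266,232). This matches the description.
- Blue look-alike with a blue ring, (390,120).
- Turned slicker, (275,293).
- Wax, (339,274).

I choose (266,232). The stand is at (333,134), and its hook is at (337,175) in the top view and (354,185) in the side view. Next is a close crop.

```bash
python3 - <<'E'
from h import *
t=load('top'); s=load('side')
a=cv2.resize(t['pixels'][195:265,235:305],(390,390),interpolation=cv2.INTER_CUBIC)
b=cv2.resize(s['pixels'][140:260,325:445],(390,390),interpolation=cv2.INTER_CUBIC)
save('crop1',np.hstack([a,b]))
P=cloud(t);Q=cloud(s)
for u,v in[(266,232),(263,245),(272,209),(281,217),(240,220),(339,274),(337,130),(337,180),(337,188),(335,100)]:print('top',u,v,P[v,u].round(4))
for u,v in[(288,205),(308,208),(354,165),(354,203),(405,170),(380,183),(397,240)]:print('side',u,v,Q[v,u].round(4))
# wood mask on the mat
for X,n in((P,'top'),(Q,'side')):
  im=(t if n=='top' else s)['pixels']; hsv=cv2.cvtColor(im,cv2.COLOR_RGB2HSV)
  box=(X[...,2]>.012)&(X[...,2]<.045)&(np.abs(X[...,0]-P[232,266,0])<.07)&(np.abs(X[...,1]-P[232,266,1])<.07)
  w=box&(hsv[...,1]>110); g=box&(hsv[...,1]<70)
  for m,k in((w,'wood'),(g,'steel')):
    p=X[m]; print(n,k,len(p),p.mean(0).round(4),p.min(0).round(4),p.max(0).round(4))
    if k=='wood':
      top=p[p[:,2]>np.percentile(p[:,2],50)-.004]; r=cv2.minAreaRect((top[:,:2]*1000).astype(np.float32)); print(r,np.median(top[:,2]))
    else: print(cv2.minEnclosingCircle((p[:,:2]*1000).astype(np.float32)))
# hook / stand points
for X,n in((P,'top'),(Q,'side')):
  m=(X[...,2]>.06)&(X[...,2]<.3)&(X[...,0]>.3)&(X[...,0]<.56)&(abs(X[...,1]-.04)<.08)
  p=X[m];print(n,len(p),p.min(0).round(3),p.max(0).round(3))
E
```

```text
top 266 232 [0.4877 0.1936 0.0313]
top 263 245 [0.4589 0.2004 0.03  ]
top 272 209 [0.5442 0.1836 0.0014]
top 281 217 [0.5249 0.1626 0.0013]
top 240 220 [0.5201 0.258  0.0018]
top 339 274 [0.3917 0.0329 0.0241]
top 337 130 [0.6723 0.0338 0.1737]
top 337 180 [ 0.6105  0.0297 -0.0014]
top 337 188 [5.908e-01 3.030e-02 4.000e-04]
top 335 100 [0.7186 0.0376 0.2129]
side 288 205 [0.4752 0.1839 0.0317]
side 308 208 [0.5298 0.2012 0.005 ]
side 354 165 [0.6741 0.2914 0.0777]
side 354 203 [0.6088 0.0285 0.1282]
side 405 170 [0.7163 0.033  0.1991]
side 380 183 [0.6636 0.031  0.1727]
side 397 240 [0.7205 0.0272 0.0124]
top wood 283 [0.473  0.1981 0.0319] [0.441  0.1782 0.019 ] [0.5034 0.2174 0.0373]
((471.8951721191406, 198.88055419921875), (24.9835262298584, 60.4942741394043), 71.7723388671875) 0.03274828436522342
top steel 128 [0.5165 0.1816 0.0201] [0.4398 0.1631 0.0128] [0.5392 0.2178 0.0327]
((489.2330322265625, 186.23611450195312), 50.85950469970703)
side wood 270 [0.474  0.1941 0.027 ] [0.4414 0.1765 0.012 ] [0.5059 0.2192 0.0356]
((474.0505676269531, 199.15972900390625), (27.328407287597656, 65.02073669433594), 67.36664581298828) 0.032397998327229616
side steel 77 [0.523  0.1806 0.0206] [0.504  0.1636 0.0153] [0.5435 0.1999 0.0241]
((523.2255859375, 182.78273010253906), 20.303569793701172)Traceback (most recent call last):
  File "<stdin>", line 22, in <module>
    return umr_minimum(a, axis, None, out, keepdims, initial, where)
ValueError: zero-size array to reduction operation minimum which has no identity
```

View pics/crop1.png

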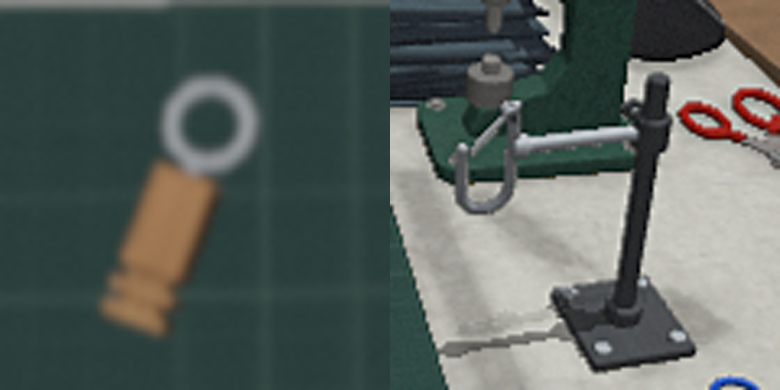

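The crop confirms it: a wooden block with two grooves at its rear and a steel eye at its upper-right end. The hook's nose is on the robot side at about side pixel (346,187), the gate is above, and the lowest bend is at (354,204). Next I measure the poses.

```bash
python3 - <<'E'
from h import *
t=load('top'); s=load('side'); P=cloud(t);Q=cloud(s)
np.set_printoptions(suppress=True,linewidth=180)
from scipy.optimize import least_squares
for X,c,n in((P,t,'top'),(Q,s,'side')):
  hsv=cv2.cvtColor(c['pixels'],cv2.COLOR_RGB2HSV)
  d=np.hypot(X[...,0]-.523,X[...,1]-.182)
  m=(d<.025)&(X[...,2]>.010)&(X[...,2]<.03)&(hsv[...,1]<80)&(hsv[...,2]>100)
  p=X[m]; f=least_squares(lambda q:np.hypot(p[:,0]-q[0],p[:,1]-q[1])-.016,[.523,.182],loss='soft_l1',f_scale=.002).x
  print(n,'eye',len(p),f.round(4),np.median(p[:,2]).round(4))
  w=(d<.1)&(X[...,2]>.027)&(X[...,2]<.04)&(hsv[...,1]>110); p=X[w][:,:2]
  r=cv2.minAreaRect((p*1000).astype(np.float32)); print('block',r)
  e=f-np.array(r[0])/1000; print('yaw',np.degrees(np.arctan2(e[1],e[0])),np.hypot(*e))
# stand
m=(Q[...,2]>.05)&(Q[...,2]<.24)&(Q[...,0]>.55)&(Q[...,0]<.76)&(abs(Q[...,1]-.035)<.06)
p=Q[m]; print(len(p))
post=p[(p[:,0]>.69)&(p[:,2]<.16)]; print('post',post.mean(0),post.min(0),post.max(0))
arm=p[(p[:,0]>.64)&(p[:,0]<.69)]; print('arm',arm.mean(0),np.polyfit(arm[:,0],arm[:,1],1),arm[:,2].min(),arm[:,2].max())
hk=p[p[:,0]<.635]; print('hook',len(hk),hk.min(0),hk.max(0))
for z in np.arange(.118,.215,.006):
  q=hk[(hk[:,2]>=z)&(hk[:,2]<z+.006)]; print(z.round(3),len(q),np.sort(q[:,0]).round(3)[[0,len(q)//4,len(q)//2,-1]] if len(q) else '',q[:,1].mean().round(4) if len(q) else '')
k=(P[...,2]>.1)&(P[...,0]>.56)&(P[...,0]<.76)&(abs(P[...,1]-.035)<.05); p=P[k]
print('topcam',len(p)); 
for x in np.arange(.58,.74,.01):
  q=p[abs(p[:,0]-x)<.005]; 
  if len(q): print(x.round(3),len(q),q[:,1].mean().round(4),q[:,2].max().round(4))
E
```

```text
top eye 118 [0.5214 0.1809] 0.0202
block ((471.8912658691406, 199.53323364257812), (25.38570213317871, 60.0683479309082), 69.12370300292969)
yaw -20.6434514740575 0.052922783772207015
side eye 73 [0.5241 0.1815] 0.0209
block ((473.63018798828125, 199.3350067138672), (27.328407287597656, 64.10980987548828), 67.36664581298828)
yaw -19.45649232579369 0.05352630581755196
1019
post [0.71993408 0.03582423 0.1055967 ] [0.7106938  0.02977421 0.05015253] [0.73026783 0.04562807 0.15975026]
arm [0.66523598 0.03316    0.17231127] [ 0.09616228 -0.03081061] 0.16508824175530934 0.17679483266750695
hook 309 [0.58660277 0.02343036 0.1222129 ] [0.63477911 0.04266997 0.20465711]
0.118 6 [0.598 0.603 0.607 0.611] 0.029
0.124 31 [0.591 0.602 0.607 0.622] 0.0292
0.13 28 [0.589 0.595 0.616 0.627] 0.0293
0.136 15 [0.588 0.59  0.62  0.627] 0.0296
0.142 16 [0.588 0.592 0.622 0.626] 0.0288
0.148 17 [0.588 0.59  0.595 0.628] 0.0291
0.154 20 [0.587 0.589 0.62  0.627] 0.0287
0.16 20 [0.587 0.591 0.621 0.633] 0.0291
0.166 28 [0.587 0.593 0.622 0.634] 0.0272
0.172 44 [0.587 0.597 0.623 0.635] 0.0288
0.178 23 [0.602 0.606 0.621 0.633] 0.0304
0.184 19 [0.608 0.61  0.621 0.628] 0.031
0.19 10 [0.612 0.614 0.617 0.627] 0.0296
0.196 24 [0.616 0.618 0.62  0.626] 0.0302
0.202 8 [0.62  0.622 0.623 0.626] 0.0305
0.208 0  
0.214 0  
topcam 608
0.58 13 0.0284 0.1754
0.59 22 0.0292 0.1795
0.6 21 0.0303 0.1871
0.61 38 0.0311 0.2025
0.62 60 0.0322 0.2056
0.63 12 0.0358 0.1803
0.64 27 0.0325 0.1754
0.65 28 0.034 0.177
0.66 25 0.0346 0.1777
0.67 29 0.035 0.1758
0.68 26 0.0364 0.1774
0.69 26 0.0367 0.1763
0.7 25 0.0379 0.1752
0.71 152 0.0429 0.2126
0.72 98 0.0459 0.2129
0.73 6 0.0419 0.2117
```

```bash
cat >> h.py <<'E'
def plan(xyz,yaw):
    "shift in tool axes + spin (deg) from the present pose to a TCP place; yaw = heading of tool -x"
    o=get_obs(); r=R.from_quat(o['tool_rot']).as_matrix(); y0=np.degrees(np.arctan2(-r[1,0],-r[0,0]))
    print('pos',o['tool_pos'].round(4),'yaw',y0.round(2),'shift',(r.T@(np.array(xyz)-o['tool_pos'])).round(4),'spin',round(y0-yaw,2),'F',o['ft_force'].round(2),'M',o['moment'].round(3),'open',o['opening'],'t',o['time_s'])
E
python3 - <<'E'
from h import *
plan([.4866,.1945,.12],-20.5)
P=cloud(load('top'))
a=np.array([.149,.53]);b=np.array([.487,.195])
for k in np.linspace(0,1,9):
  c=a+k*(b-a); m=np.hypot(P[...,0]-c[0],P[...,1]-c[1])<.1; print(c.round(2),P[m][:,2].max().round(3) if m.any() else None)
E
```

```text
pos [0.1486 0.5293 0.2049] yaw -15.69 shift [-0.4159 -0.2308  0.0852] spin 4.81 F [-0.35  0.28  0.53] M [-0.016  0.002 -0.005] open 0.09376979098355569 t 0.1
[0.15 0.53] -0.835
[0.19 0.49] 0.001
[0.23 0.45] 0.03
[0.28 0.4 ] 0.03
[0.32 0.36] 0.073
[0.36 0.32] 0.122
[0.4  0.28] 0.042
[0.44 0.24] 0.037
[0.49 0.2 ] 0.476
```

```bash
python3 - <<'E'
from h import *
P=cloud(load('top'))
m=(P[...,2]>.2)&(P[...,0]>.2)&(P[...,0]<.8)&(P[...,1]>-.05)
p=P[m]
for z in (.2,.25,.3,.35,.4,.45):
  q=p[(p[:,2]>=z)&(p[:,2]<z+.05)]
  if len(q): print(z,len(q),q.min(0).round(3),q.max(0).round(3))
v,u=np.nonzero(m&(np.hypot(P[...,0]-.49,P[...,1]-.2)<.12)); print(u.min(),u.max(),v.min(),v.max())
E
```

```text
0.2 591 [0.614 0.023 0.2  ] [0.799 0.343 0.25 ]
0.25 1438 [0.646 0.226 0.25 ] [0.8   0.358 0.3  ]
0.3 1429 [0.632 0.238 0.3  ] [0.784 0.341 0.35 ]
0.35 356 [0.607 0.238 0.35 ] [0.693 0.325 0.4  ]
0.4 54 [0.583 0.231 0.401] [0.616 0.246 0.449]
0.45 551 [0.564 0.229 0.451] [0.597 0.259 0.477]
168 197 114 138
```

Call:
{"op": "carry_out", "data": {
  "rows": [
    {"linear":[-0.02,-0.01,0],"spin":0,"gripper":0.06},
    {"linear":[-0.06,-0.035,0],"spin":1,"gripper":0.06},
    {"linear":[-0.1,-0.055,0],"spin":2,"gripper":0.06},
    {"linear":[-0.14,-0.078,0],"spin":3,"gripper":0.06},
    {"linear":[-0.18,-0.1,0],"spin":4,"gripper":0.06},
    {"linear":[-0.22,-0.122,0],"spin":4.8,"gripper":0.06},
    {"linear":[-0.26,-0.144,0.01],"spin":4.8,"gripper":0.06},
    {"linear":[-0.3,-0.167,0.03],"spin":4.8,"gripper":0.06},
    {"linear":[-0.34,-0.189,0.05],"spin":4.8,"gripper":0.06},
    {"linear":[-0.38,-0.21,0.07],"spin":4.8,"gripper":0.06},
    {"linear":[-0.4,-0.222,0.08],"spin":4.8,"gripper":0.06},
    {"linear":[-0.416,-0.231,0.085],"spin":4.8,"gripper":0.06},
    {"linear":[-0.416,-0.231,0.085],"spin":4.8,"gripper":0.06},
    {"linear":[-0.416,-0.231,0.085],"spin":4.8,"gripper":0.06},
    {"linear":[-0.416,-0.231,0.085],"spin":4.8,"gripper":0.06}
  ]
}}

```text
time_s: 1.6
tool_pos: [0.4863, 0.1953, 0.1208]
tool_rot: [0.177, 0.984, 0.0, 0.0]
ft_force: [-0.1, -0.3, 0.3]
opening: 0.0597
grasp_force: 0.0
```

```bash
python3 - <<'E'
from h import *
plan([.4866,.1945,.006],-20.5)
E
```

```text
pos [0.4863 0.1953 0.1208] yaw -20.44 shift [-0.0005 -0.0007  0.1148] spin 0.06 F [-0.12 -0.25  0.26] M [-0.053 -0.013 -0.017] open 0.059737862935003314 t 1.6
```

Call:
{"op": "carry_out", "data": {
  "rows": [
    {"linear":[0,0,0.02],"spin":0,"gripper":0.06},
    {"linear":[0,0,0.045],"spin":0,"gripper":0.06},
    {"linear":[0,0,0.07],"spin":0,"gripper":0.06},
    {"linear":[0,0,0.09],"spin":0,"gripper":0.06},
    {"linear":[0,0,0.105],"spin":0,"gripper":0.06},
    {"linear":[0,0,0.111],"spin":0,"gripper":0.06},
    {"linear":[0,0,0.114],"spin":0,"gripper":0.06},
    {"linear":[0,0,0.114],"spin":0,"gripper":0.06},
    {"linear":[0,0,0.114],"spin":0,"gripper":0.06}
  ]
}}

```text
time_s: 2.5
tool_pos: [0.4871, 0.1949, 0.0073]
tool_rot: [0.178, 0.984, 0.0, 0.001]
ft_force: [-0.9, -0.8, 0.4]
opening: 0.06
grasp_force: 0.0
```

```bash
python3 - <<'E'
from h import *
plan([.4866,.1945,.006],-20.5)
E
```

```text
pos [0.4871 0.1949 0.0073] yaw -20.48 shift [ 0.0003 -0.0006  0.0013] spin 0.02 F [-0.95 -0.79  0.37] M [-0.028 -0.069  0.011] open 0.06001189267442269 t 2.5
```

Call:
{"op": "carry_out", "data": {
  "rows": [
    {"linear":[0,0,0.001],"spin":0,"gripper":0.04},
    {"linear":[0,0,0.001],"spin":0,"gripper":0.03},
    {"linear":[0,0,0.001],"spin":0,"gripper":0.02},
    {"linear":[0,0,0.001],"spin":0,"gripper":0.015},
    {"linear":[0,0,0.001],"spin":0,"gripper":0.015},
    {"linear":[0,0,0.001],"spin":0,"gripper":0.015},
    {"linear":[0,0,0.001],"spin":0,"gripper":0.015},
    {"linear":[0,0,0.001],"spin":0,"gripper":0.015},
    {"linear":[0,0,0.001],"spin":0,"gripper":0.015},
    {"linear":[0,0,0.001],"spin":0,"gripper":0.015}
  ],
  "newtons": 55
}}

```text
time_s: 3.5
tool_pos: [0.4868, 0.1947, 0.0055]
tool_rot: [0.178, 0.984, 0.0, 0.0]
ft_force: [-0.1, -0.1, 1.3]
opening: 0.0256
grasp_force: 55.0
```

```bash
python3 - <<'E'
from h import *
plan([.4866,.1945,.25],5.2)
E
```

```text
pos [0.4868 0.1947 0.0055] yaw -20.49 shift [ 1.000e-04 -2.000e-04 -2.445e-01] spin -25.69 F [-0.1  -0.1   1.25] M [-0.053  0.022 -0.013] open 0.025561375193645916 t 3.5
```

Call:
{"op": "carry_out", "data": {
  "rows": [
    {"linear":[0,0,-0.01],"spin":0,"gripper":0.015},
    {"linear":[0,0,-0.03],"spin":0,"gripper":0.015},
    {"linear":[0,0,-0.05],"spin":-2,"gripper":0.015},
    {"linear":[0,0,-0.075],"spin":-5,"gripper":0.015},
    {"linear":[0,0,-0.1],"spin":-8,"gripper":0.015},
    {"linear":[0,0,-0.125],"spin":-11,"gripper":0.015},
    {"linear":[0,0,-0.15],"spin":-14,"gripper":0.015},
    {"linear":[0,0,-0.175],"spin":-17,"gripper":0.015},
    {"linear":[0,0,-0.2],"spin":-20,"gripper":0.015},
    {"linear":[0,0,-0.215],"spin":-23,"gripper":0.015},
    {"linear":[0,0,-0.225],"spin":-25.7,"gripper":0.015},
    {"linear":[0,0,-0.225],"spin":-25.7,"gripper":0.015},
    {"linear":[0,0,-0.225],"spin":-25.7,"gripper":0.015}
  ]
}}

```text
time_s: 4.8
tool_pos: [0.4865, 0.1945, 0.2303]
tool_rot: [-0.045, 0.999, -0.0, -0.0]
ft_force: [-0.4, 0.2, -1.8]
opening: 0.0259
grasp_force: 55.0
```

```bash
python3 - <<'E'
from h import *
plan([.485,.020,.23],5.2)
E
```

```text
pos [0.4865 0.1945 0.2303] yaw 5.13 shift [ 0.0171 -0.1737  0.0003] spin -0.07 F [-0.43  0.16 -1.82] M [ 0.022 -0.032 -0.017] open 0.02585884710846854 t 4.8
```

Call:
{"op": "carry_out", "data": {
  "rows": [
    {"linear":[0.002,-0.01,0],"spin":0,"gripper":0.015},
    {"linear":[0.004,-0.03,0],"spin":0,"gripper":0.015},
    {"linear":[0.006,-0.055,0],"spin":0,"gripper":0.015},
    {"linear":[0.008,-0.08,0],"spin":0,"gripper":0.015},
    {"linear":[0.01,-0.105,0],"spin":0,"gripper":0.015},
    {"linear":[0.013,-0.13,0],"spin":0,"gripper":0.015},
    {"linear":[0.015,-0.15,0],"spin":0,"gripper":0.015},
    {"linear":[0.017,-0.165,0],"spin":0,"gripper":0.015},
    {"linear":[0.017,-0.174,0],"spin":0,"gripper":0.015},
    {"linear":[0.017,-0.174,0],"spin":0,"gripper":0.015},
    {"linear":[0.017,-0.174,0],"spin":0,"gripper":0.015},
    {"linear":[0.017,-0.174,0],"spin":0,"gripper":0.015}
  ]
}}

```text
time_s: 6.0
tool_pos: [0.4856, 0.0203, 0.2303]
tool_rot: [-0.046, 0.999, 0.0, -0.0]
ft_force: [-0.6, -0.1, -1.4]
opening: 0.0258
grasp_force: 55.0
```

```bash
python3 - <<'E'
from h import *
plan([.5452,.0254,.23],5.2)
c=grab('side'); save('side2',cv2.resize(c['pixels'][60:260,220:460],(720,600),interpolation=cv2.INTER_CUBIC))
t=grab('top')
o=get_obs()
for n,c in(('side',c),('top',t)):
  X=cloud(c); hsv=cv2.cvtColor(c['pixels'],cv2.COLOR_RGB2HSV)
  m=(X[...,2]>.215)&(X[...,2]<.265)&(X[...,0]>.5)&(X[...,0]<.6)&(abs(X[...,1]-.025)<.03)&(hsv[...,1]<90)
  p=X[m]; print(n,len(p))
  if len(p)>10:
    f=least=None
    from scipy.optimize import least_squares
    f=least_squares(lambda q:np.hypot(p[:,0]-q[0],p[:,1]-q[1])-.016,[.53,.024],loss='soft_l1',f_scale=.002).x
    far=p[p[:,0]>f[0]]; A=np.c_[p[:,:2]-f,np.ones(len(p))]; k=np.linalg.lstsq(A,p[:,2],rcond=None)[0]
    print(f,'z plane',k,'max x',p[:,0].max())
E
```

```text
pos [0.4856 0.0203 0.2303] yaw 5.24 shift [-0.0598 -0.0004  0.0003] spin 0.04 F [-0.56 -0.1  -1.39] M [ 0.009 -0.013  0.013] open 0.025831684624549656 t 6.0
side 126
[0.52489111 0.02277494] z plane [0.02494763 0.01640837 0.24479813] max x 0.543775172272813
top 0
```

View pics/side2.png

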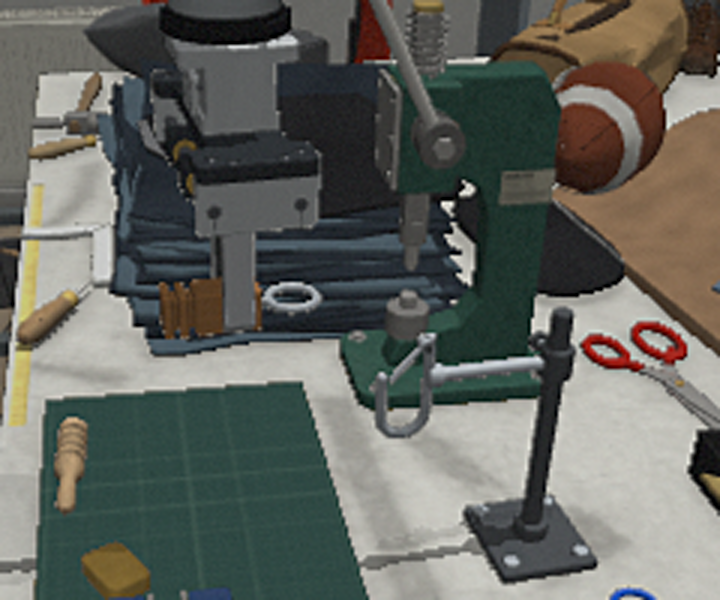

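The side view shows the eye level at crop (292,298), with the hook's nose at (380,385) and the gate shut. I bring the eye over the mouth and stop above the gate.

Call:
{"op": "carry_out", "data": {
  "rows": [
    {"linear":[-0.008,0,0],"spin":0,"gripper":0.015},
    {"linear":[-0.022,0,0],"spin":0,"gripper":0.015},
    {"linear":[-0.038,0.001,0],"spin":0,"gripper":0.015},
    {"linear":[-0.052,0.001,0],"spin":0,"gripper":0.015},
    {"linear":[-0.059,0.001,0],"spin":0,"gripper":0.015},
    {"linear":[-0.059,0.001,0],"spin":0,"gripper":0.015},
    {"linear":[-0.059,0.001,0.01],"spin":0,"gripper":0.015},
    {"linear":[-0.059,0.001,0.022],"spin":0,"gripper":0.015},
    {"linear":[-0.059,0.001,0.034],"spin":0,"gripper":0.015},
    {"linear":[-0.059,0.001,0.042],"spin":0,"gripper":0.015},
    {"linear":[-0.059,0.001,0.046],"spin":0,"gripper":0.015},
    {"linear":[-0.059,0.001,0.048],"spin":0,"gripper":0.015},
    {"linear":[-0.059,0.001,0.048],"spin":0,"gripper":0.015},
    {"linear":[-0.059,0.001,0.048],"spin":0,"gripper":0.015}
  ]
}}

```text
time_s: 7.5
tool_pos: [0.5445, 0.0262, 0.1828]
tool_rot: [-0.045, 0.999, -0.0, 0.0]
ft_force: [0.0, 0.3, -1.5]
opening: 0.0255
grasp_force: 55.0
```

```bash
python3 - <<'E'
from h import *
from scipy.optimize import least_squares
plan([.5452,.0254,.1785],5.2)
c=grab('side'); s=c['pixels'][140:230,300:420]; save('side3',cv2.resize(s,(780,585),interpolation=cv2.INTER_CUBIC))
X=cloud(c); hsv=cv2.cvtColor(c['pixels'],cv2.COLOR_RGB2HSV)
m=(X[...,2]>.185)&(X[...,2]<.21)&(X[...,0]>.565)&(X[...,0]<.61)&(abs(X[...,1]-.025)<.025)&(hsv[...,1]<90)
p=X[m]; f=least_squares(lambda q:np.hypot(p[:,0]-q[0],p[:,1]-q[1])-.016,[.583,.024],loss='soft_l1',f_scale=.002).x
print(len(p),f,p[:,2].mean(),p[:,0].max())
print([get_obs()['ft_force'].round(2) for _ in range(2)])
E
```

```text
pos [0.5445 0.0262 0.1828] yaw 5.22 shift [-0.0007 -0.0008  0.0043] spin 0.02 F [ 0.05  0.33 -1.54] M [ 0.028 -0.025 -0.04 ] open 0.025533109447237218 t 7.5
107 [0.58417842 0.02859331] 0.19702532897217334 0.6099392206014924
[array([ 0.63, -0.16, -1.16]), array([ 0.63, -0.16, -1.16])]
```

View pics/side3.png

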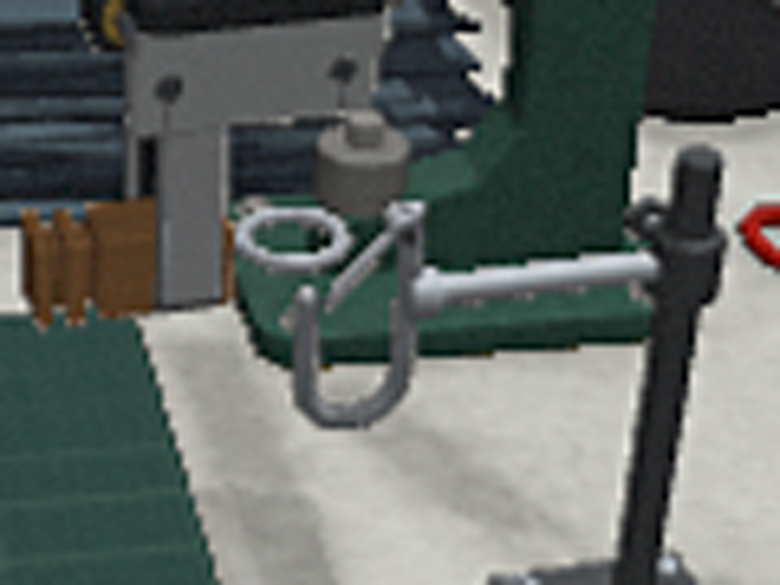

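The eye at crop (293,238) is over the nose at (303,300), with its hole around it, and the far bar is above the gate. I push down slowly.

Call:
{"op": "carry_out", "data": {
  "rows": [
    {"linear":[0,0,0.002],"spin":0,"gripper":0.015},
    {"linear":[0,0,0.004],"spin":0,"gripper":0.015},
    {"linear":[0,0,0.006],"spin":0,"gripper":0.015},
    {"linear":[0,0,0.007],"spin":0,"gripper":0.015},
    {"linear":[0,0,0.008],"spin":0,"gripper":0.015},
    {"linear":[0,0,0.009],"spin":0,"gripper":0.015},
    {"linear":[0,0,0.01],"spin":0,"gripper":0.015},
    {"linear":[0,0,0.011],"spin":0,"gripper":0.015},
    {"linear":[0,0,0.012],"spin":0,"gripper":0.015},
    {"linear":[0,0,0.012],"spin":0,"gripper":0.015}
  ]
}}

```text
time_s: 8.55
tool_pos: [0.5442, 0.0262, 0.1703]
tool_rot: [-0.045, 0.999, 0.0, -0.0]
ft_force: [-0.3, 0.5, -1.7]
opening: 0.0254
grasp_force: 55.0
```

Call:
{"op": "carry_out", "data": {
  "rows": [
    {"linear":[0,0,0.0005],"spin":0,"gripper":0.015},
    {"linear":[0,0,0.001],"spin":0,"gripper":0.015},
    {"linear":[0,0,0.0015],"spin":0,"gripper":0.015},
    {"linear":[0,0,0.002],"spin":0,"gripper":0.015},
    {"linear":[0,0,0.002],"spin":0,"gripper":0.015}
  ],
  "newtons": 58
}}

```text
time_s: 9.05
tool_pos: [0.5443, 0.0262, 0.1685]
tool_rot: [-0.045, 0.999, -0.0, 0.0]
ft_force: [-1.0, 0.4, -0.8]
opening: 0.0256
grasp_force: 58.0
```

Call:
{"op": "carry_out", "data": {
  "rows": [
    {"linear":[0,0,0.0005],"spin":0,"gripper":0.015},
    {"linear":[0,0,0.001],"spin":0,"gripper":0.015},
    {"linear":[0,0,0.0015],"spin":0,"gripper":0.015},
    {"linear":[0,0,0.002],"spin":0,"gripper":0.015},
    {"linear":[0,0,0.002],"spin":0,"gripper":0.015}
  ]
}}

```text
time_s: 9.55
tool_pos: [0.5442, 0.0262, 0.1664]
tool_rot: [-0.045, 0.999, 0.0, -0.0]
ft_force: [-1.4, 0.4, 2.5]
opening: 0.0258
grasp_force: 58.0
```

Call:
{"op": "carry_out", "data": {
  "rows": [
    {"linear":[0,0,0.0005],"spin":0,"gripper":0.015},
    {"linear":[0,0,0.001],"spin":0,"gripper":0.015},
    {"linear":[0,0,0.0015],"spin":0,"gripper":0.015},
    {"linear":[0,0,0.0015],"spin":0,"gripper":0.015}
  ]
}}

```text
time_s: 9.95
tool_pos: [0.5442, 0.0261, 0.1648]
tool_rot: [-0.045, 0.999, -0.0, -0.0]
ft_force: [-1.6, 0.1, 2.2]
opening: 0.0255
grasp_force: 58.0
```

Call:
{"op": "carry_out", "data": {
  "rows": [
    {"linear":[0,0,0.0005],"spin":0,"gripper":0.015},
    {"linear":[0,0,0.001],"spin":0,"gripper":0.015},
    {"linear":[0,0,0.0015],"spin":0,"gripper":0.015},
    {"linear":[0,0,0.002],"spin":0,"gripper":0.015},
    {"linear":[0,0,0.002],"spin":0,"gripper":0.015}
  ]
}}

```text
time_s: 10.45
tool_pos: [0.5442, 0.0261, 0.1628]
tool_rot: [-0.045, 0.999, -0.0, -0.0]
ft_force: [-1.8, 0.5, 2.0]
opening: 0.0255
grasp_force: 58.0
```

Call:
{"op": "carry_out", "data": {
  "rows": [
    {"linear":[0,0,0.0005],"spin":0,"gripper":0.015},
    {"linear":[0,0,0.001],"spin":0,"gripper":0.015},
    {"linear":[0,0,0.0015],"spin":0,"gripper":0.015},
    {"linear":[0,0,0.002],"spin":0,"gripper":0.015},
    {"linear":[0,0,0.002],"spin":0,"gripper":0.015}
  ]
}}

```text
time_s: 10.95
tool_pos: [0.5442, 0.0262, 0.1608]
tool_rot: [-0.045, 0.999, 0.0, -0.0]
ft_force: [-2.3, 1.3, 1.8]
opening: 0.0257
grasp_force: 58.0
```

```bash
python3 - <<'E'
from h import *
plan([.5442,.0262,.1535],5.2)
c=grab('side'); s=c['pixels'][140:230,300:420]; save('side4',cv2.resize(s,(780,585),interpolation=cv2.INTER_CUBIC))
E
```

```text
pos [0.5442 0.0262 0.1608] yaw 5.21 shift [0.     0.0001 0.0073] spin 0.01 F [-2.27  1.31  1.83] M [0.119 0.245 0.021] open 0.025686007592368453 t 10.95
```

View pics/side4.png

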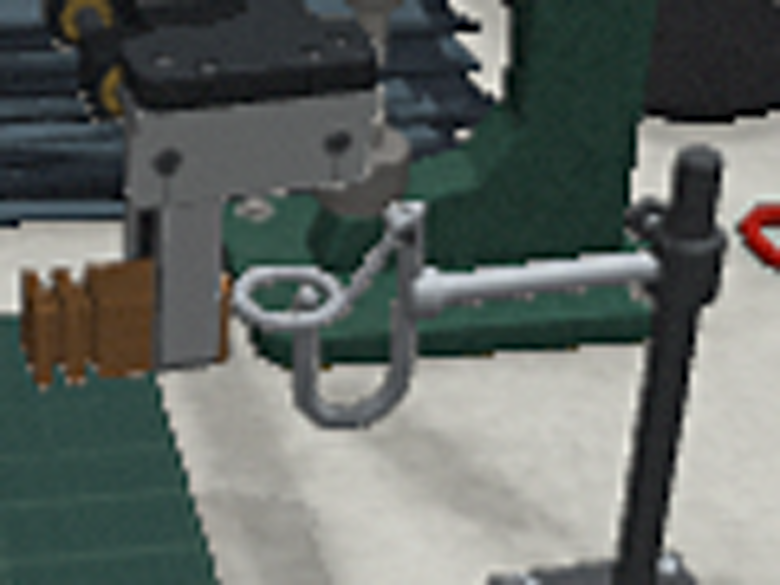

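The nose is now through the hole at (308,295) and the far bar rests on the gate at about (340,290). The eye may be pitched up slightly, so I check its tilt.

```bash
cat >> h.py <<'E'
def pitch(c,z0):
    X=cloud(c); hsv=cv2.cvtColor(c['pixels'],cv2.COLOR_RGB2HSV)
    b=(abs(X[...,2]-z0)<.03)&(X[...,0]>.48)&(X[...,0]<.56)&(abs(X[...,1]-.02)<.03)&(hsv[...,1]>110)
    ys,xs=np.nonzero(b)
    def top(lo,hi):
        p=X[b&(X[...,0]>lo)&(X[...,0]<hi)]; return np.percentile(p[:,2],92).round(4),len(p)
    print('block top rear/front',top(.49,.515),top(.515,.535),top(.551,.56))
    m=(abs(X[...,2]-z0)<.02)&(X[...,0]>.56)&(X[...,0]<.602)&(abs(X[...,1]-.027)<.022)&(hsv[...,1]<90)
    p=X[m]; A=np.c_[p[:,0]-.584,p[:,1]-.028,np.ones(len(p))]; w=np.ones(len(p),bool)
    for _ in range(6):
        k=np.linalg.lstsq(A[w],p[w,2],rcond=None)[0]; w=abs(A@k-p[:,2])<.004
    print('ring',w.sum(),'slope x deg',np.degrees(np.arctan(k[0])).round(1),'z mid',k[2].round(4),p[w].min(0).round(3),p[w].max(0).round(3))
E
python3 - <<'E'
from h import *
pitch(load('side'),.175)
E
```

```text
block top rear/front (np.float64(0.1886), 122) (np.float64(0.1891), 147) (np.float64(0.161), 1)
ring 112 slope x deg 0.0 z mid 0.1756 [0.564 0.011 0.172] [0.602 0.046 0.178]
```

Call:
{"op": "carry_out", "data": {
  "rows": [
    {"linear":[0,0,0.0005],"spin":0,"gripper":0.015},
    {"linear":[0,0,0.001],"spin":0,"gripper":0.015},
    {"linear":[0,0,0.0015],"spin":0,"gripper":0.015},
    {"linear":[0,0,0.002],"spin":0,"gripper":0.015},
    {"linear":[0,0,0.002],"spin":0,"gripper":0.015}
  ]
}}

```text
time_s: 11.5
tool_pos: [0.5442, 0.0261, 0.1588]
tool_rot: [-0.045, 0.999, -0.0, -0.0]
ft_force: [-1.0, 0.6, 1.6]
opening: 0.0261
grasp_force: 58.0
```

Call:
{"op": "carry_out", "data": {
  "rows": [
    {"linear":[0,0,0.0005],"spin":0,"gripper":0.015},
    {"linear":[0,0,0.001],"spin":0,"gripper":0.015},
    {"linear":[0,0,0.0015],"spin":0,"gripper":0.015},
    {"linear":[0,0,0.002],"spin":0,"gripper":0.015},
    {"linear":[0,0,0.002],"spin":0,"gripper":0.015}
  ]
}}

```text
time_s: 12.0
tool_pos: [0.5442, 0.0262, 0.1568]
tool_rot: [-0.045, 0.999, 0.0, -0.0]
ft_force: [-2.9, 0.2, 1.1]
opening: 0.0257
grasp_force: 58.0
```

Call:
{"op": "carry_out", "data": {
  "rows": [
    {"linear":[0,0,0.0005],"spin":0,"gripper":0.015},
    {"linear":[0,0,0.001],"spin":0,"gripper":0.015},
    {"linear":[0,0,0.0015],"spin":0,"gripper":0.015},
    {"linear":[0,0,0.002],"spin":0,"gripper":0.015},
    {"linear":[0,0,0.002],"spin":0,"gripper":0.015}
  ]
}}

```text
time_s: 12.5
tool_pos: [0.5441, 0.0261, 0.1547]
tool_rot: [-0.045, 0.999, 0.0, -0.0]
ft_force: [-3.3, 1.1, 0.5]
opening: 0.0253
grasp_force: 58.0
```

Call:
{"op": "carry_out", "data": {
  "rows": [
    {"linear":[0,0,0.0005],"spin":0,"gripper":0.015},
    {"linear":[0,0,0.001],"spin":0,"gripper":0.015},
    {"linear":[0,0,0.0015],"spin":0,"gripper":0.015},
    {"linear":[0,0,0.002],"spin":0,"gripper":0.015},
    {"linear":[0,0,0.002],"spin":0,"gripper":0.015}
  ]
}}

```text
time_s: 13.0
tool_pos: [0.544, 0.0261, 0.1526]
tool_rot: [-0.045, 0.999, 0.0, -0.0]
ft_force: [-3.4, 0.7, -0.2]
opening: 0.0258
grasp_force: 58.0
```

Call:
{"op": "carry_out", "data": {
  "rows": [
    {"linear":[0,0,0.0005],"spin":0,"gripper":0.015},
    {"linear":[0,0,0.001],"spin":0,"gripper":0.015},
    {"linear":[0,0,0.0015],"spin":0,"gripper":0.015},
    {"linear":[0,0,0.002],"spin":0,"gripper":0.015},
    {"linear":[0,0,0.0025],"spin":0,"gripper":0.015},
    {"linear":[0,0,0.003],"spin":0,"gripper":0.015},
    {"linear":[0,0,0.003],"spin":0,"gripper":0.015}
  ]
}}

```text
time_s: 13.7
tool_pos: [0.5447, 0.0261, 0.1501]
tool_rot: [-0.045, 0.999, -0.0, 0.001]
ft_force: [0.1, 0.4, -1.1]
opening: 0.0257
grasp_force: 58.0
```

Call:
{"op": "carry_out", "data": {
  "rows": [
    {"linear":[0,0,0.0005],"spin":0,"gripper":0.015},
    {"linear":[0,0,0.001],"spin":0,"gripper":0.015},
    {"linear":[0,0,0.0015],"spin":0,"gripper":0.015},
    {"linear":[0,0,0.002],"spin":0,"gripper":0.015},
    {"linear":[0,0,0.0025],"spin":0,"gripper":0.015},
    {"linear":[0,0,0.003],"spin":0,"gripper":0.015},
    {"linear":[0,0,0.003],"spin":0,"gripper":0.015}
  ]
}}

```text
time_s: 14.4
tool_pos: [0.5443, 0.0262, 0.1469]
tool_rot: [-0.045, 0.999, -0.0, -0.0]
ft_force: [0.1, -0.5, -1.8]
opening: 0.0257
grasp_force: 58.0
```

```bash
python3 - <<'E'
from h import *
plan([.5442,.0262,.1535],5.2)
c=grab('side'); s=c['pixels'][140:230,300:420]; save('side5',cv2.resize(s,(780,585),interpolation=cv2.INTER_CUBIC))
pitch(c,.16)
E
```

```text
pos [0.5443 0.0262 0.1469] yaw 5.21 shift [ 0.0001  0.     -0.0066] spin 0.01 F [ 0.15 -0.51 -1.8 ] M [-0.012  0.034  0.02 ] open 0.025734421105305345 t 14.4Traceback (most recent call last):
  File "<stdin>", line 4, in <module>
  File "h.py", line 24, in pitch
    print('block top rear/front',top(.49,.515),top(.515,.535),top(.551,.56))
                                                              ~~~^^^^^^^^^^
  File "h.py", line 23, in top
    p=X[b&(X[...,0]>lo)&(X[...,0]<hi)]; return np.percentile(p[:,2],92).round(4),len(p)
                                               ~~~~~~~~~~~~~^^^^^^^^^^^
    return _quantile_unchecked(
        a, q, axis, out, overwrite_input, method, keepdims, weights)
    return _ureduce(a,
                    func=_quantile_ureduce_func,
    ...<5 lines>...
                    overwrite_input=overwrite_input,
                    method=method)
    r = func(a, **kwargs)
    result = _quantile(arr,
                       quantiles=q,
    ...<2 lines>...
                       out=out,
                       weights=wgt)
    slices_having_nans = np.isnan(arr[-1, ...])
                                  ~~~^^^^^^^^^
IndexError: index -1 is out of bounds for axis 0 with size 0
```

View pics/side5.png

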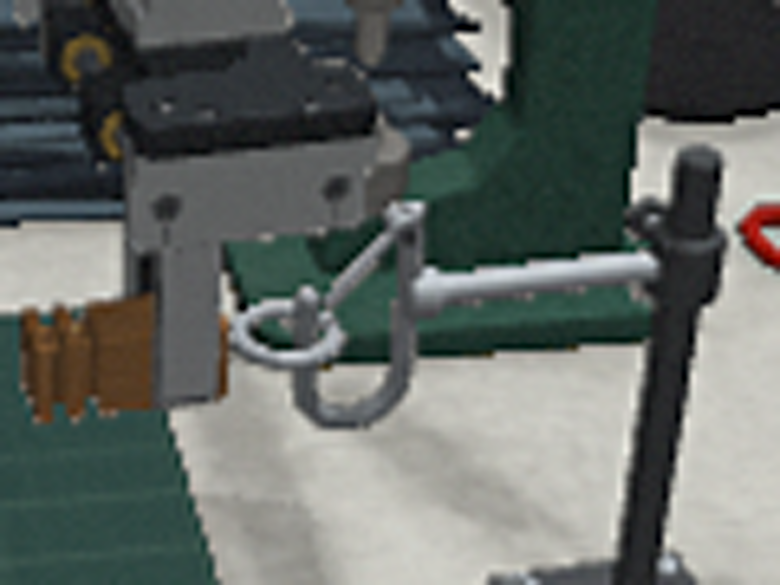

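The eye has snapped inside. The gate is shut at (365,265) and the ring is below its tip, round the nose wire. I lower it to the bottom of the hook.

Call:
{"op": "carry_out", "data": {
  "rows": [
    {"linear":[0,0,0.002],"spin":0,"gripper":0.015},
    {"linear":[0,0,0.004],"spin":0,"gripper":0.015},
    {"linear":[0,0,0.006],"spin":0,"gripper":0.015},
    {"linear":[0,0,0.008],"spin":0,"gripper":0.015},
    {"linear":[0,0,0.01],"spin":0,"gripper":0.015},
    {"linear":[0,0,0.012],"spin":0,"gripper":0.015},
    {"linear":[0,0,0.014],"spin":0,"gripper":0.015},
    {"linear":[0,0,0.014],"spin":0,"gripper":0.015}
  ]
}}

```text
time_s: 15.25
tool_pos: [0.5442, 0.0262, 0.1326]
tool_rot: [-0.045, 0.999, 0.0, -0.0]
ft_force: [0.3, -0.5, -1.1]
opening: 0.0255
grasp_force: 58.0
```

Call:
{"op": "carry_out", "data": {
  "rows": [
    {"linear":[0,0,0.0005],"spin":0,"gripper":0.015},
    {"linear":[0,0,0.001],"spin":0,"gripper":0.015},
    {"linear":[0,0,0.0015],"spin":0,"gripper":0.015},
    {"linear":[0,0,0.002],"spin":0,"gripper":0.015},
    {"linear":[0,0,0.002],"spin":0,"gripper":0.015}
  ]
}}

```text
time_s: 15.75
tool_pos: [0.5443, 0.0262, 0.1309]
tool_rot: [-0.045, 0.999, -0.0, -0.0]
ft_force: [0.1, -0.3, -0.5]
opening: 0.0257
grasp_force: 58.0
```

Call:
{"op": "carry_out", "data": {
  "rows": [
    {"linear":[0,0,0.0005],"spin":0,"gripper":0.015},
    {"linear":[0,0,0.001],"spin":0,"gripper":0.015},
    {"linear":[0,0,0.001],"spin":0,"gripper":0.015}
  ]
}}

```text
time_s: 16.05
tool_pos: [0.5443, 0.0262, 0.1299]
tool_rot: [-0.046, 0.999, -0.0, -0.0]
ft_force: [0.1, 0.7, -1.3]
opening: 0.0259
grasp_force: 58.0
```

Call:
{"op": "carry_out", "data": {
  "rows": [
    {"linear":[0,0,0.0005],"spin":0,"gripper":0.015},
    {"linear":[0,0,0.001],"spin":0,"gripper":0.015},
    {"linear":[0,0,0.001],"spin":0,"gripper":0.015}
  ]
}}

```text
time_s: 16.35
tool_pos: [0.5443, 0.0262, 0.1289]
tool_rot: [-0.045, 0.999, 0.0, -0.0]
ft_force: [-1.0, -0.3, -1.0]
opening: 0.0252
grasp_force: 58.0
```

Call:
{"op": "carry_out", "data": {
  "rows": [
    {"linear":[0,0,0.0005],"spin":0,"gripper":0.015},
    {"linear":[0,0,0.001],"spin":0,"gripper":0.015},
    {"linear":[0,0,0.001],"spin":0,"gripper":0.015}
  ]
}}

```text
time_s: 16.65
tool_pos: [0.5443, 0.0262, 0.1279]
tool_rot: [-0.045, 0.999, 0.0, -0.0]
ft_force: [-0.4, 0.1, -1.2]
opening: 0.0259
grasp_force: 58.0
```

Call:
{"op": "carry_out", "data": {
  "rows": [
    {"linear":[0,0,0.0005],"spin":0,"gripper":0.015},
    {"linear":[0,0,0.001],"spin":0,"gripper":0.015},
    {"linear":[0,0,0.001],"spin":0,"gripper":0.015}
  ]
}}

```text
time_s: 16.95
tool_pos: [0.5443, 0.0262, 0.1269]
tool_rot: [-0.045, 0.999, 0.0, -0.0]
ft_force: [-0.0, -0.7, -1.2]
opening: 0.0254
grasp_force: 58.0
```

Call:
{"op": "carry_out", "data": {
  "rows": [
    {"linear":[0,0,0.0005],"spin":0,"gripper":0.015},
    {"linear":[0,0,0.0005],"spin":0,"gripper":0.015}
  ]
}}

```text
time_s: 17.15
tool_pos: [0.5443, 0.0262, 0.1264]
tool_rot: [-0.045, 0.999, 0.0, -0.0]
ft_force: [0.5, 0.3, -1.3]
opening: 0.0257
grasp_force: 58.0
```

Call:
{"op": "carry_out", "data": {
  "rows": [
    {"linear":[0,0,0.0005],"spin":0,"gripper":0.015},
    {"linear":[0,0,0.0005],"spin":0,"gripper":0.015}
  ]
}}

```text
time_s: 17.35
tool_pos: [0.5443, 0.0262, 0.1259]
tool_rot: [-0.045, 0.999, -0.0, -0.0]
ft_force: [0.4, 0.2, -1.3]
opening: 0.0258
grasp_force: 58.0
```

Call:
{"op": "carry_out", "data": {
  "rows": [
    {"linear":[0,0,0.0005],"spin":0,"gripper":0.015},
    {"linear":[0,0,0.001],"spin":0,"gripper":0.015},
    {"linear":[0,0,0.001],"spin":0,"gripper":0.015}
  ]
}}

```text
time_s: 17.65
tool_pos: [0.5442, 0.0261, 0.1248]
tool_rot: [-0.045, 0.999, -0.0, -0.0]
ft_force: [-0.9, 0.5, -1.2]
opening: 0.0257
grasp_force: 58.0
```

Call:
{"op": "carry_out", "data": {
  "rows": [
    {"linear":[0,0,0.0005],"spin":0,"gripper":0.015},
    {"linear":[0,0,0.0005],"spin":0,"gripper":0.015}
  ]
}}

```text
time_s: 17.85
tool_pos: [0.5443, 0.0262, 0.1244]
tool_rot: [-0.045, 0.999, -0.0, -0.0]
ft_force: [-0.3, -0.5, 0.1]
opening: 0.0259
grasp_force: 58.0
```

Call:
{"op": "carry_out", "data": {
  "rows": [
    {"linear":[0,0,0.0005],"spin":0,"gripper":0.015},
    {"linear":[0,0,0.0005],"spin":0,"gripper":0.015}
  ]
}}

```text
time_s: 18.05
tool_pos: [0.5443, 0.0262, 0.1239]
tool_rot: [-0.045, 0.999, -0.0, -0.0]
ft_force: [0.5, -0.1, -1.0]
opening: 0.0254
grasp_force: 58.0
```

Call:
{"op": "carry_out", "data": {
  "rows": [
    {"linear":[0,0,0.0005],"spin":0,"gripper":0.015},
    {"linear":[0,0,0.0005],"spin":0,"gripper":0.015}
  ]
}}

```text
time_s: 18.25
tool_pos: [0.5443, 0.0262, 0.1234]
tool_rot: [-0.045, 0.999, 0.0, -0.0]
ft_force: [1.1, -0.2, -1.1]
opening: 0.0253
grasp_force: 58.0
```

Call:
{"op": "carry_out", "data": {
  "rows": [
    {"linear":[0,0,0.0005],"spin":0,"gripper":0.015},
    {"linear":[0,0,0.0005],"spin":0,"gripper":0.015}
  ]
}}

```text
time_s: 18.45
tool_pos: [0.5443, 0.0262, 0.1229]
tool_rot: [-0.045, 0.999, -0.0, -0.0]
ft_force: [0.3, 0.2, -1.2]
opening: 0.0261
grasp_force: 58.0
```

Call:
{"op": "carry_out", "data": {
  "rows": [
    {"linear":[0,0,0.0005],"spin":0,"gripper":0.015},
    {"linear":[0,0,0.0005],"spin":0,"gripper":0.015}
  ]
}}

```text
time_s: 18.65
tool_pos: [0.5443, 0.0262, 0.1224]
tool_rot: [-0.045, 0.999, -0.0, -0.0]
ft_force: [0.1, -0.2, -0.5]
opening: 0.0254
grasp_force: 58.0
```

Call:
{"op": "carry_out", "data": {
  "rows": [
    {"linear":[0,0,0.0005],"spin":0,"gripper":0.015},
    {"linear":[0,0,0.0005],"spin":0,"gripper":0.015}
  ]
}}

```text
time_s: 18.85
tool_pos: [0.5443, 0.0262, 0.1219]
tool_rot: [-0.045, 0.999, -0.0, 0.0]
ft_force: [-0.3, -0.4, -0.3]
opening: 0.0258
grasp_force: 58.0
```

Call:
{"op": "carry_out", "data": {
  "rows": [
    {"linear":[0,0,0.0005],"spin":0,"gripper":0.015},
    {"linear":[0,0,0.0005],"spin":0,"gripper":0.015}
  ]
}}

```text
time_s: 19.05
tool_pos: [0.5445, 0.0261, 0.1216]
tool_rot: [-0.045, 0.999, -0.0, 0.0]
ft_force: [1.5, -0.0, -0.4]
opening: 0.0257
grasp_force: 58.0
```

Call:
{"op": "carry_out", "data": {
  "rows": [
    {"linear":[0,0,0.0003],"spin":0,"gripper":0.015},
    {"linear":[0,0,0.0004],"spin":0,"gripper":0.015},
    {"linear":[0,0,0.0004],"spin":0,"gripper":0.015}
  ]
}}

```text
time_s: 19.35
tool_pos: [0.5445, 0.0261, 0.1212]
tool_rot: [-0.045, 0.999, -0.0, 0.0]
ft_force: [1.4, -0.5, 1.1]
opening: 0.0257
grasp_force: 58.0
```

The eye is on the bend. Next is the light upward tug.

Call:
{"op": "carry_out", "data": {
  "rows": [
    {"linear":[0,0,-0.0005],"spin":0,"gripper":0.015},
    {"linear":[0,0,-0.003],"spin":0,"gripper":0.015},
    {"linear":[0,0,-0.007],"spin":0,"gripper":0.015},
    {"linear":[0,0,-0.011],"spin":0,"gripper":0.015},
    {"linear":[0,0,-0.015],"spin":0,"gripper":0.015},
    {"linear":[0,0,-0.019],"spin":0,"gripper":0.015},
    {"linear":[0,0,-0.022],"spin":0,"gripper":0.015},
    {"linear":[0,0,-0.025],"spin":0,"gripper":0.015},
    {"linear":[0,0,-0.026],"spin":0,"gripper":0.015},
    {"linear":[0,0,-0.026],"spin":0,"gripper":0.015}
  ]
}}

```text
time_s: 20.35
tool_pos: [0.5443, 0.0262, 0.1471]
tool_rot: [-0.045, 0.999, -0.0, 0.0]
ft_force: [-1.0, -0.5, -1.0]
opening: 0.0257
grasp_force: 58.0
```

Call:
{"op": "carry_out", "data": {
  "rows": [
    {"linear":[0,0,-0.0005],"spin":0,"gripper":0.015},
    {"linear":[0,0,-0.001],"spin":0,"gripper":0.015},
    {"linear":[0,0,-0.001],"spin":0,"gripper":0.015}
  ]
}}

```text
time_s: 20.65
tool_pos: [0.5443, 0.0262, 0.148]
tool_rot: [-0.045, 0.999, 0.0, -0.0]
ft_force: [-0.3, -0.3, -0.5]
opening: 0.0256
grasp_force: 58.0
```

Call:
{"op": "carry_out", "data": {
  "rows": [
    {"linear":[0,0,-0.0005],"spin":0,"gripper":0.015},
    {"linear":[0,0,-0.001],"spin":0,"gripper":0.015},
    {"linear":[0,0,-0.001],"spin":0,"gripper":0.015}
  ]
}}

```text
time_s: 20.95
tool_pos: [0.5443, 0.0262, 0.1491]
tool_rot: [-0.045, 0.999, 0.0, 0.0]
ft_force: [0.2, -0.1, -0.7]
opening: 0.0258
grasp_force: 58.0
```

Call:
{"op": "carry_out", "data": {
  "rows": [
    {"linear":[0,0,-0.0005],"spin":0,"gripper":0.015},
    {"linear":[0,0,-0.0005],"spin":0,"gripper":0.015}
  ]
}}

```text
time_s: 21.15
tool_pos: [0.5443, 0.0261, 0.1496]
tool_rot: [-0.045, 0.999, -0.0, 0.0]
ft_force: [0.6, -0.4, -0.6]
opening: 0.0259
grasp_force: 58.0
```

Call:
{"op": "carry_out", "data": {
  "rows": [
    {"linear":[0,0,-0.0005],"spin":0,"gripper":0.015},
    {"linear":[0,0,-0.0005],"spin":0,"gripper":0.015}
  ]
}}

```text
time_s: 21.35
tool_pos: [0.5443, 0.0262, 0.1501]
tool_rot: [-0.045, 0.999, -0.0, 0.0]
ft_force: [-0.8, -0.1, -0.6]
opening: 0.0258
grasp_force: 58.0
```

Call:
{"op": "carry_out", "data": {
  "rows": [
    {"linear":[0,0,-0.0005],"spin":0,"gripper":0.015},
    {"linear":[0,0,-0.0005],"spin":0,"gripper":0.015}
  ]
}}

```text
time_s: 21.55
tool_pos: [0.5443, 0.0262, 0.1506]
tool_rot: [-0.045, 0.999, -0.0, 0.0]
ft_force: [0.3, -0.2, -0.9]
opening: 0.0258
grasp_force: 58.0
```

Call:
{"op": "carry_out", "data": {
  "rows": [
    {"linear":[0,0,-0.0005],"spin":0,"gripper":0.015},
    {"linear":[0,0,-0.0005],"spin":0,"gripper":0.015}
  ]
}}

```text
time_s: 21.75
tool_pos: [0.5443, 0.0262, 0.1511]
tool_rot: [-0.045, 0.999, -0.0, 0.0]
ft_force: [-0.2, 0.3, -1.1]
opening: 0.0255
grasp_force: 58.0
```

Call:
{"op": "carry_out", "data": {
  "rows": [
    {"linear":[0,0,-0.0005],"spin":0,"gripper":0.015},
    {"linear":[0,0,-0.0005],"spin":0,"gripper":0.015}
  ]
}}

```text
time_s: 21.95
tool_pos: [0.5443, 0.0262, 0.1516]
tool_rot: [-0.045, 0.999, -0.0, 0.0]
ft_force: [0.8, 0.0, -0.5]
opening: 0.0254
grasp_force: 58.0
```

Call:
{"op": "carry_out", "data": {
  "rows": [
    {"linear":[0,0,-0.0005],"spin":0,"gripper":0.015},
    {"linear":[0,0,-0.0005],"spin":0,"gripper":0.015}
  ]
}}

```text
time_s: 22.15
tool_pos: [0.5443, 0.0262, 0.1521]
tool_rot: [-0.045, 0.999, -0.0, 0.0]
ft_force: [-0.6, 0.8, -0.8]
opening: 0.0257
grasp_force: 58.0
```

Call:
{"op": "carry_out", "data": {
  "rows": [
    {"linear":[0,0,-0.0003],"spin":0,"gripper":0.015},
    {"linear":[0,0,-0.0004],"spin":0,"gripper":0.015}
  ]
}}

```text
time_s: 22.35
tool_pos: [0.5443, 0.0262, 0.1525]
tool_rot: [-0.045, 0.999, -0.0, 0.0]
ft_force: [0.6, -0.7, -0.4]
opening: 0.0256
grasp_force: 58.0
```

Call:
{"op": "carry_out", "data": {
  "rows": [
    {"linear":[0,0,-0.0005],"spin":0,"gripper":0.015},
    {"linear":[0,0,-0.0005],"spin":0,"gripper":0.015}
  ]
}}

```text
time_s: 22.55
tool_pos: [0.5443, 0.0261, 0.153]
tool_rot: [-0.045, 0.999, -0.0, 0.0]
ft_force: [0.0, -0.3, -1.3]
opening: 0.0254
grasp_force: 58.0
```

Call:
{"op": "carry_out", "data": {
  "rows": [
    {"linear":[0,0,-0.0005],"spin":0,"gripper":0.015},
    {"linear":[0,0,-0.0005],"spin":0,"gripper":0.015}
  ]
}}

```text
time_s: 22.75
tool_pos: [0.5442, 0.0262, 0.1534]
tool_rot: [-0.045, 0.999, -0.0, -0.0]
ft_force: [1.6, -0.0, -1.0]
opening: 0.0254
grasp_force: 58.0
```

```bash
python3 - <<'E'
from h import *
plan([.5442,.0262,.1535],5.2)
c=grab('side'); s=c['pixels'][140:230,300:420]; save('side6',cv2.resize(s,(780,585),interpolation=cv2.INTER_CUBIC))
E
```

```text
pos [0.5442 0.0262 0.1534] yaw 5.21 shift [ 0.      0.     -0.0001] spin 0.01 F [ 1.58 -0.01 -0.97] M [0.014 0.015 0.019] open 0.02542395923426253 t 22.75
```

View pics/side6.png

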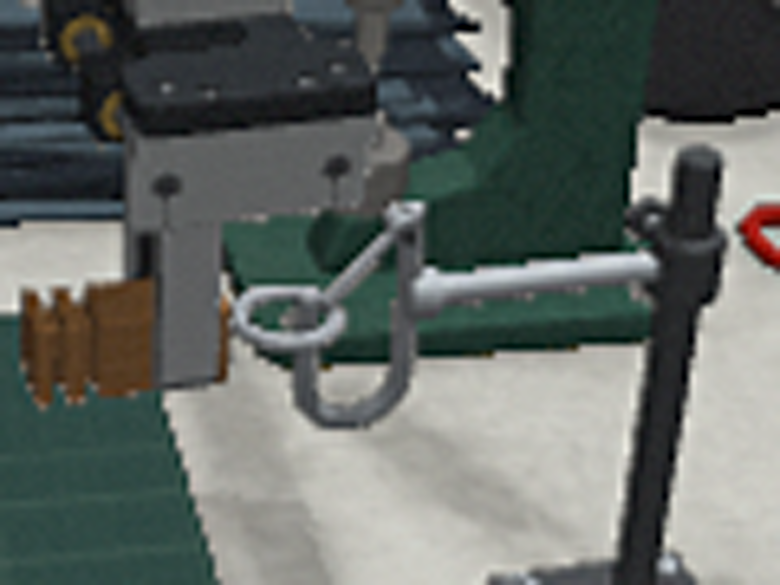

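The gate is shut with its tip at (318,300), and the ring's far bar is just below it at (343,318). I keep tugging gently.

Call:
{"op": "carry_out", "data": {
  "rows": [
    {"linear":[0,0,-0.0004],"spin":0,"gripper":0.015},
    {"linear":[0,0,-0.0005],"spin":0,"gripper":0.015},
    {"linear":[0,0,-0.0005],"spin":0,"gripper":0.015}
  ]
}}

```text
time_s: 23.1
tool_pos: [0.5442, 0.0262, 0.1537]
tool_rot: [-0.045, 0.999, 0.0, -0.0]
ft_force: [0.9, 0.8, -4.7]
opening: 0.0257
grasp_force: 58.0
```

Call:
{"op": "carry_out", "data": {
  "rows": [
    {"linear":[0,0,-0.0004],"spin":0,"gripper":0.015},
    {"linear":[0,0,-0.0005],"spin":0,"gripper":0.015},
    {"linear":[0,0,-0.0005],"spin":0,"gripper":0.015}
  ]
}}

```text
time_s: 23.4
tool_pos: [0.5441, 0.0261, 0.1541]
tool_rot: [-0.045, 0.999, 0.0, -0.0]
ft_force: [1.2, 0.4, -8.0]
opening: 0.0256
grasp_force: 58.0
```

The gate holds against about 7 N. I lower it back to the bottom.

Call:
{"op": "carry_out", "data": {
  "rows": [
    {"linear":[0,0,0.001],"spin":0,"gripper":0.015},
    {"linear":[0,0,0.004],"spin":0,"gripper":0.015},
    {"linear":[0,0,0.008],"spin":0,"gripper":0.015},
    {"linear":[0,0,0.012],"spin":0,"gripper":0.015},
    {"linear":[0,0,0.016],"spin":0,"gripper":0.015},
    {"linear":[0,0,0.02],"spin":0,"gripper":0.015},
    {"linear":[0,0,0.024],"spin":0,"gripper":0.015},
    {"linear":[0,0,0.027],"spin":0,"gripper":0.015},
    {"linear":[0,0,0.029],"spin":0,"gripper":0.015},
    {"linear":[0,0,0.0305],"spin":0,"gripper":0.015},
    {"linear":[0,0,0.031],"spin":0,"gripper":0.015},
    {"linear":[0,0,0.031],"spin":0,"gripper":0.015}
  ]
}}

```text
time_s: 24.6
tool_pos: [0.5443, 0.0262, 0.1235]
tool_rot: [-0.045, 0.999, 0.0, 0.0]
ft_force: [-0.1, 0.2, -1.3]
opening: 0.0253
grasp_force: 58.0
```

Call:
{"op": "carry_out", "data": {
  "rows": [
    {"linear":[0,0,0],"spin":0,"gripper":0.015},
    {"linear":[0,0,0],"spin":0,"gripper":0.015},
    {"linear":[0,0,0],"spin":0,"gripper":0.015},
    {"linear":[0,0,0],"spin":0,"gripper":0.015}
  ],
  "newtons": 8
}}

```text
time_s: 25.0
tool_pos: [0.5443, 0.0262, 0.1235]
tool_rot: [-0.045, 0.999, 0.0, 0.0]
ft_force: [0.1, 0.5, -1.7]
opening: 0.0261
grasp_force: 8.0
```

I tilt it down gently under a light grip, so that it has little swing when I release it.

Call:
{"op": "carry_out", "data": {
  "rows": [
    {"linear":[0,0,0.001],"spin":0,"gripper":0.015},
    {"linear":[0,0,0.002],"spin":0,"gripper":0.015},
    {"linear":[0,0,0.003],"spin":0,"gripper":0.015},
    {"linear":[0,0,0.004],"spin":0,"gripper":0.015},
    {"linear":[0,0,0.004],"spin":0,"gripper":0.015}
  ]
}}

```text
time_s: 25.5
tool_pos: [0.5444, 0.0262, 0.1194]
tool_rot: [-0.045, 0.999, -0.0, 0.0]
ft_force: [1.5, -0.6, 0.7]
opening: 0.0259
grasp_force: 8.0
```

Call:
{"op": "carry_out", "data": {
  "rows": [
    {"linear":[0,0,0.001],"spin":0,"gripper":0.015},
    {"linear":[0,0,0.002],"spin":0,"gripper":0.015},
    {"linear":[-0.001,0,0.003],"spin":0,"gripper":0.015},
    {"linear":[-0.001,0,0.004],"spin":0,"gripper":0.015},
    {"linear":[-0.001,0,0.004],"spin":0,"gripper":0.015}
  ]
}}

```text
time_s: 26.0
tool_pos: [0.5454, 0.0263, 0.1153]
tool_rot: [-0.045, 0.999, 0.0, 0.0]
ft_force: [1.8, -0.5, 0.8]
opening: 0.0259
grasp_force: 8.0
```

Call:
{"op": "carry_out", "data": {
  "rows": [
    {"linear":[0,0,0.002],"spin":0,"gripper":0.015},
    {"linear":[0,0,0.004],"spin":0,"gripper":0.015},
    {"linear":[0,0,0.006],"spin":0,"gripper":0.015},
    {"linear":[-0.001,0,0.008],"spin":0,"gripper":0.015},
    {"linear":[-0.001,0,0.01],"spin":0,"gripper":0.015},
    {"linear":[-0.001,0,0.01],"spin":0,"gripper":0.015}
  ]
}}

```text
time_s: 26.6
tool_pos: [0.5464, 0.0263, 0.1052]
tool_rot: [-0.045, 0.999, -0.0, 0.0]
ft_force: [1.1, 0.4, 0.0]
opening: 0.0263
grasp_force: 8.0
```

Call:
{"op": "carry_out", "data": {
  "rows": [
    {"linear":[-0.001,0,0.002],"spin":0,"gripper":0.015},
    {"linear":[-0.001,0,0.004],"spin":0,"gripper":0.015},
    {"linear":[-0.002,0,0.006],"spin":0,"gripper":0.015},
    {"linear":[-0.003,0,0.008],"spin":0,"gripper":0.015},
    {"linear":[-0.004,0,0.01],"spin":0,"gripper":0.015},
    {"linear":[-0.004,0,0.01],"spin":0,"gripper":0.015}
  ]
}}

```text
time_s: 27.2
tool_pos: [0.5503, 0.0267, 0.0951]
tool_rot: [-0.045, 0.999, 0.0, -0.0]
ft_force: [0.5, -0.5, -0.9]
opening: 0.026
grasp_force: 8.0
```

Call:
{"op": "carry_out", "data": {
  "rows": [
    {"linear":[-0.001,0,0.002],"spin":0,"gripper":0.015},
    {"linear":[-0.002,0,0.004],"spin":0,"gripper":0.015},
    {"linear":[-0.003,0,0.006],"spin":0,"gripper":0.015},
    {"linear":[-0.004,0,0.008],"spin":0,"gripper":0.015},
    {"linear":[-0.005,0,0.01],"spin":0,"gripper":0.015},
    {"linear":[-0.0065,0,0.012],"spin":0,"gripper":0.015},
    {"linear":[-0.008,0,0.014],"spin":0,"gripper":0.015},
    {"linear":[-0.008,0,0.014],"spin":0,"gripper":0.015}
  ]
}}

```text
time_s: 28.0
tool_pos: [0.5584, 0.0274, 0.0812]
tool_rot: [-0.045, 0.999, 0.0, -0.0]
ft_force: [1.6, 0.9, -0.1]
opening: 0.0259
grasp_force: 8.0
```

```bash
python3 - <<'E'
from h import *
plan([.5442,.0262,.1535],5.2)
c=grab('side'); s=c['pixels'][150:240,300:420]; save('side7',cv2.resize(s,(780,585),interpolation=cv2.INTER_CUBIC))
E
```

```text
pos [0.5584 0.0274 0.0812] yaw 5.21 shift [ 0.0142  0.0001 -0.0723] spin 0.01 F [ 1.63  0.87 -0.08] M [ 0.027 -0.121 -0.036] open 0.02585328239066221 t 28.0
```

View pics/side7.png

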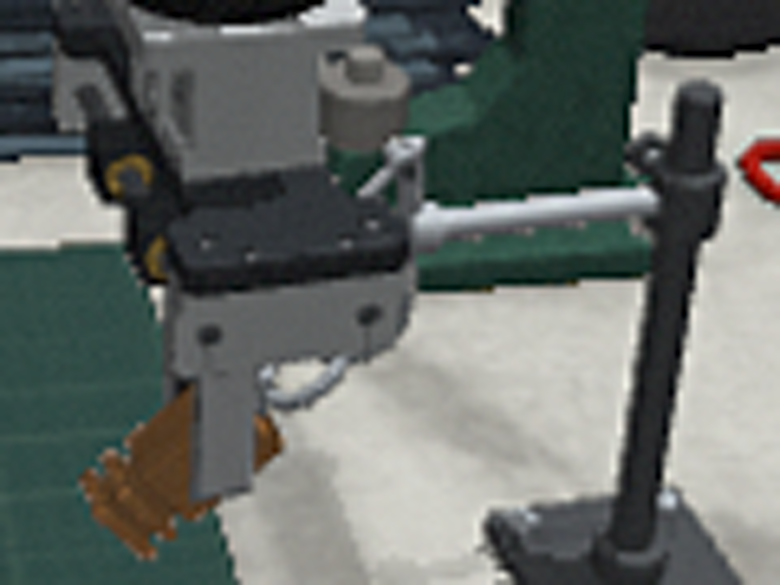

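The burnisher is tilted about 45° in the gripper at (180,480), with the eye at (300,390) in the hook's bend. The gripper body is close to the nose, so I release here without moving and then retreat straight back.

Call:
{"op": "carry_out", "data": {
  "rows": [
    {"linear":[0,0,0],"spin":0,"gripper":0.03},
    {"linear":[0,0,0],"spin":0,"gripper":0.04},
    {"linear":[0,0,0],"spin":0,"gripper":0.06},
    {"linear":[0,0,0],"spin":0,"gripper":0.08},
    {"linear":[0,0,0],"spin":0,"gripper":0.08},
    {"linear":[0,0,0],"spin":0,"gripper":0.08},
    {"linear":[0,0,0],"spin":0,"gripper":0.08},
    {"linear":[0,0,0],"spin":0,"gripper":0.08}
  ]
}}

```text
time_s: 28.85
tool_pos: [0.5582, 0.0274, 0.0815]
tool_rot: [-0.045, 0.999, 0.0, 0.0]
ft_force: [0.5, 0.0, 0.5]
opening: 0.0795
grasp_force: 0.0
```

Call:
{"op": "carry_out", "data": {
  "rows": [
    {"linear":[0.002,0,0],"spin":0,"gripper":0.08},
    {"linear":[0.008,0,0],"spin":0,"gripper":0.08},
    {"linear":[0.018,0,0],"spin":0,"gripper":0.08},
    {"linear":[0.03,0,0],"spin":0,"gripper":0.08},
    {"linear":[0.045,0,0],"spin":0,"gripper":0.08},
    {"linear":[0.06,0,0],"spin":0,"gripper":0.08},
    {"linear":[0.08,0,0],"spin":0,"gripper":0.08},
    {"linear":[0.1,0,-0.01],"spin":0,"gripper":0.08},
    {"linear":[0.12,0,-0.03],"spin":0,"gripper":0.08},
    {"linear":[0.13,0,-0.06],"spin":0,"gripper":0.08},
    {"linear":[0.13,0,-0.09],"spin":0,"gripper":0.08},
    {"linear":[0.13,0,-0.12],"spin":0,"gripper":0.08},
    {"linear":[0.13,0,-0.12],"spin":0,"gripper":0.08}
  ]
}}

```text
time_s: 30.15
tool_pos: [0.4295, 0.0155, 0.2049]
tool_rot: [-0.045, 0.999, -0.0, 0.003]
ft_force: [0.3, 0.6, 0.1]
opening: 0.08
grasp_force: 0.0
```

Call:
{"op": "carry_out", "data": {
  "rows": [
    {"linear":[0,0,0],"spin":0,"gripper":0.08},
    {"linear":[0,0,0],"spin":0,"gripper":0.08},
    {"linear":[0,0,0],"spin":0,"gripper":0.08},
    {"linear":[0,0,0],"spin":0,"gripper":0.08},
    {"linear":[0,0,0],"spin":0,"gripper":0.08},
    {"linear":[0,0,0],"spin":0,"gripper":0.08},
    {"linear":[0,0,0],"spin":0,"gripper":0.08},
    {"linear":[0,0,0],"spin":0,"gripper":0.08},
    {"linear":[0,0,0],"spin":0,"gripper":0.08},
    {"linear":[0,0,0],"spin":0,"gripper":0.08},
    {"linear":[0,0,0],"spin":0,"gripper":0.08},
    {"linear":[0,0,0],"spin":0,"gripper":0.08}
  ]
}}

```text
time_s: 31.35
tool_pos: [0.4288, 0.0156, 0.2015]
tool_rot: [-0.045, 0.999, 0.0, 0.0]
ft_force: [0.0, 0.0, -0.0]
opening: 0.0801
grasp_force: 0.0
```

```bash
python3 - <<'E'
from h import *
def wood():
    c=camera('side'); X=cloud(c); hsv=cv2.cvtColor(c['pixels'],cv2.COLOR_RGB2HSV)
    m=(X[...,2]>.03)&(X[...,2]<.16)&(abs(X[...,0]-.6)<.08)&(abs(X[...,1]-.03)<.05)&(hsv[...,1]>110)
    return c,X[m]
old=None
for i in range(14):
    c,p=wood()
    print(round(get_obs()['time_s'],2),len(p),p.mean(0).round(4) if len(p) else '')
save('side8',cv2.resize(c['pixels'][140:260,280:440],(780,585),interpolation=cv2.INTER_CUBIC))
E
```

```text
31.4 328 [0.6037 0.0272 0.0672]
31.45 340 [0.6069 0.0236 0.0669]
31.5 361 [0.6107 0.0201 0.0669]
31.55 363 [0.6133 0.0174 0.0673]
31.6 366 [0.6136 0.0168 0.0671]
31.65 357 [0.6124 0.018  0.0665]
31.7 343 [0.6094 0.0207 0.0666]
31.75 335 [0.606  0.0244 0.0668]
31.8 328 [0.6042 0.0274 0.0676]
31.85 317 [0.6036 0.0288 0.0677]
31.9 324 [0.6047 0.0282 0.0675]
31.95 332 [0.6064 0.0258 0.0667]
32.0 353 [0.6085 0.0223 0.067 ]
32.05 361 [0.6106 0.0193 0.0668]
```

View pics/side8.png

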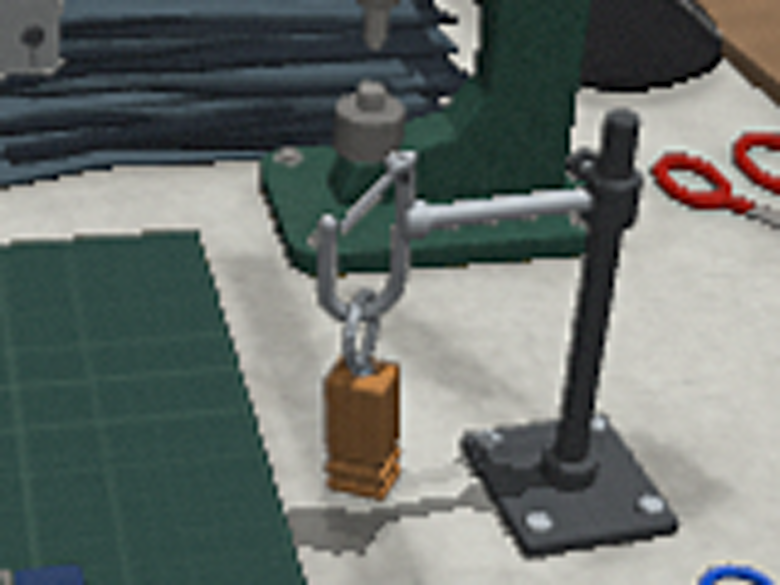

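The burnisher hangs in the hook's bend at (362,300) with the gate shut, but it is still swinging a few mm. I wait for it to settle.

Call:
{"op": "carry_out", "data": {
  "rows": [
    {"linear":[0,0,0],"spin":0,"gripper":0.08},
    {"linear":[0,0,0],"spin":0,"gripper":0.08},
    {"linear":[0,0,0],"spin":0,"gripper":0.08},
    {"linear":[0,0,0],"spin":0,"gripper":0.08},
    {"linear":[0,0,0],"spin":0,"gripper":0.08},
    {"linear":[0,0,0],"spin":0,"gripper":0.08},
    {"linear":[0,0,0],"spin":0,"gripper":0.08},
    {"linear":[0,0,0],"spin":0,"gripper":0.08},
    {"linear":[0,0,0],"spin":0,"gripper":0.08},
    {"linear":[0,0,0],"spin":0,"gripper":0.08},
    {"linear":[0,0,0],"spin":0,"gripper":0.08},
    {"linear":[0,0,0],"spin":0,"gripper":0.08},
    {"linear":[0,0,0],"spin":0,"gripper":0.08},
    {"linear":[0,0,0],"spin":0,"gripper":0.08},
    {"linear":[0,0,0],"spin":0,"gripper":0.08},
    {"linear":[0,0,0],"spin":0,"gripper":0.08},
    {"linear":[0,0,0],"spin":0,"gripper":0.08},
    {"linear":[0,0,0],"spin":0,"gripper":0.08},
    {"linear":[0,0,0],"spin":0,"gripper":0.08},
    {"linear":[0,0,0],"spin":0,"gripper":0.08}
  ]
}}

```text
time_s: 34.05
tool_pos: [0.4288, 0.0156, 0.2015]
tool_rot: [-0.045, 0.999, 0.0, 0.0]
ft_force: [-0.6, 0.9, -0.0]
opening: 0.08
grasp_force: 0.0
```

Call:
{"op": "carry_out", "data": {
  "rows": [
    {"linear":[0,0,0],"spin":0,"gripper":0.08},
    {"linear":[0,0,0],"spin":0,"gripper":0.08},
    {"linear":[0,0,0],"spin":0,"gripper":0.08},
    {"linear":[0,0,0],"spin":0,"gripper":0.08},
    {"linear":[0,0,0],"spin":0,"gripper":0.08},
    {"linear":[0,0,0],"spin":0,"gripper":0.08},
    {"linear":[0,0,0],"spin":0,"gripper":0.08},
    {"linear":[0,0,0],"spin":0,"gripper":0.08},
    {"linear":[0,0,0],"spin":0,"gripper":0.08},
    {"linear":[0,0,0],"spin":0,"gripper":0.08},
    {"linear":[0,0,0],"spin":0,"gripper":0.08},
    {"linear":[0,0,0],"spin":0,"gripper":0.08},
    {"linear":[0,0,0],"spin":0,"gripper":0.08},
    {"linear":[0,0,0],"spin":0,"gripper":0.08},
    {"linear":[0,0,0],"spin":0,"gripper":0.08},
    {"linear":[0,0,0],"spin":0,"gripper":0.08},
    {"linear":[0,0,0],"spin":0,"gripper":0.08},
    {"linear":[0,0,0],"spin":0,"gripper":0.08},
    {"linear":[0,0,0],"spin":0,"gripper":0.08},
    {"linear":[0,0,0],"spin":0,"gripper":0.08}
  ]
}}

```text
time_s: 36.05
tool_pos: [0.4288, 0.0156, 0.2015]
tool_rot: [-0.045, 0.999, -0.0, 0.0]
ft_force: [-0.8, 0.9, 0.4]
opening: 0.0799
grasp_force: 0.0
```

Call:
{"op": "carry_out", "data": {
  "rows": [
    {"linear":[0,0,0],"spin":0,"gripper":0.08},
    {"linear":[0,0,0],"spin":0,"gripper":0.08},
    {"linear":[0,0,0],"spin":0,"gripper":0.08},
    {"linear":[0,0,0],"spin":0,"gripper":0.08},
    {"linear":[0,0,0],"spin":0,"gripper":0.08},
    {"linear":[0,0,0],"spin":0,"gripper":0.08},
    {"linear":[0,0,0],"spin":0,"gripper":0.08},
    {"linear":[0,0,0],"spin":0,"gripper":0.08},
    {"linear":[0,0,0],"spin":0,"gripper":0.08},
    {"linear":[0,0,0],"spin":0,"gripper":0.08},
    {"linear":[0,0,0],"spin":0,"gripper":0.08},
    {"linear":[0,0,0],"spin":0,"gripper":0.08},
    {"linear":[0,0,0],"spin":0,"gripper":0.08},
    {"linear":[0,0,0],"spin":0,"gripper":0.08},
    {"linear":[0,0,0],"spin":0,"gripper":0.08},
    {"linear":[0,0,0],"spin":0,"gripper":0.08},
    {"linear":[0,0,0],"spin":0,"gripper":0.08},
    {"linear":[0,0,0],"spin":0,"gripper":0.08},
    {"linear":[0,0,0],"spin":0,"gripper":0.08},
    {"linear":[0,0,0],"spin":0,"gripper":0.08}
  ]
}}

```text
time_s: 38.05
tool_pos: [0.4288, 0.0156, 0.2015]
tool_rot: [-0.045, 0.999, -0.0, 0.0]
ft_force: [-0.5, -0.0, 0.5]
opening: 0.0803
grasp_force: 0.0
```

```bash
cat > w.py <<'E'
from h import *
for i in range(12):
    c=camera('side'); X=cloud(c); hsv=cv2.cvtColor(c['pixels'],cv2.COLOR_RGB2HSV)
    m=(X[...,2]>.03)&(X[...,2]<.16)&(abs(X[...,0]-.6)<.08)&(abs(X[...,1]-.03)<.05)&(hsv[...,1]>110)
    print(round(get_obs()['time_s'],2),X[m].mean(0).round(4))
E
python3 w.py
```

```text
38.1 [0.6082 0.0229 0.0672]
38.15 [0.6083 0.0229 0.0671]
38.2 [0.6082 0.0229 0.0669]
38.25 [0.6082 0.0229 0.067 ]
38.3 [0.6083 0.0229 0.067 ]
38.35 [0.6082 0.023  0.0671]
38.4 [0.6083 0.0229 0.0669]
38.45 [0.6082 0.023  0.0668]
38.5 [0.6083 0.023  0.067 ]
38.55 [0.6082 0.0228 0.0672]
38.6 [0.6082 0.0229 0.0671]
38.65 [0.6082 0.0228 0.0671]
```

It is still now, to within 0.2 mm, so I hand in.

```bash
python3 -c "
from cell import *
print(hand_in())"
```

```text
the job is handed in; nothing more can be done
None
```

The burnisher hangs still on the snap hook with the gate shut above it; the gate held a tug of about 7 N, wrist readings stayed under 12 N, and I handed the job in at about 39 s.

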